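Move the plug-in hose nozzle to the other bench air outlet

ROBOT

A 6-joint arm with a two-finger parallel gripper is mounted at the origin on the work surface. World frame = base frame: x ahead of the robot, y to its left, z up, the work surface at z = 0. Lengths are in m, angles in rad, forces in N, time in s.
With the tool pointing down it reaches from about 0.225 to 0.875 m from the base axis. Payload 3.4 kg.
Tool frame: the origin (TCP) lies midway between the tips of the shut fingers; the grasp point (between the pads) lies 19 mm behind it; z points along the fingers, y is the line along which they close (so a half turn about z gives the same grasp; the last joint's range is limited). The gripper opens to 85 mm and grips with 20 to 120 N. Pads are 22 mm wide; open, the fingers measure 114 mm over their backs; the gripper's body (76 mm by 85 mm) begins 54 mm behind the grasp point. The pads swing forward as they close: fully open they stand 13 mm farther back than shut.
Start: joints at [-0.121, 0.276, 1.505, -0, 1.361, -0.121], TCP at [0.575, -0, 0.231] pointing down, gripper open.
Joint ranges: [-2.89, 2.89], [-0.75, 2.08], [0.22, 2.7], [-1.18, 4.32], [0.11, 2.71], [-2.7, 2.7]. Speed limits (rad/s): [2.57, 2.57, 3.14, 3.14, 3.14, 3.14].

INTERFACE

Orientations are given as a unit quaternion [w, x, y, z].
In Python, from rig import * gives the robot as it stands.
- The arm moves only by the tool apply_moves, never from a script. Its argument "steps" is one flat list of numbers, 4 for each row, row after row: the shift along the world's x, y, z in cm, then the turn about the world's z in degrees. A call has 1 to 8 rows; each row is the pose to reach, as a shift and turn from the pose commanded when the call began; what a row does not reach only later rows make up. A row lasts 1/12 s, in which the tool goes at most 41.7 mm and 7.16 degrees, less where a joint would pass 70% of its speed; a pose out of reach is approached as far as the arm can. A call with a gripper value outside its range is refused whole. "jaw" is the closure in counts, from 0 (fully open) to 255 (shut), set as the call begins (left out, the last holds). The fingers move at their own pace and stop on an object; "newtons" is the grip in N (left out, the last holds). Time passes only in rows, so rows that repeat a pose let the fingers close. It gives the time, the measured TCP pose, the force, the opening and the grip force at its end, in the units of the state.
- get_state(): the state, without advancing time (a new reading comes with each control period).
- get_image(name): name is "scene" or "side" or "wrist"; returns the picture (420x560x3 uint8, red, green, blue); there is no depth.
- calibration(name): a dict with "fx", "fy", "cx", "cy" (pixels), "xyz" and "rotation" of the camera in the world. Camera axes: x right, y up, looking along -z (the intrinsics and any distortion apply to the point x, -y, -z); pixel columns grow to the right and rows downward; lengths in m; the calibration is good to about 2 mm. A picture is of the moment at which its call begins: read the wrist's pose just before it. calibration takes no time and is no camera call; for the wrist camera it gives the pose at the moment of the call.
- sign_off(): hands the job in; it is judged then, once.
The state is a dict: "clock": time; "qpos": joint angles; "qd": joint speeds; "effort": joint torques, N m; "position": TCP position; "ee_rot": TCP orientation; "contact_force": force on the tool from outside, world axes, zero at the start; "moment": the same for the moment, N m; "width": finger opening in m; "gripper_force": force on a finger pad.
Only numpy, scipy, OpenCV 4.12 (cv2) and the standard library are available. Lean on these libraries where they do the work, as an engineer would, in place of code of your own. Each camera call takes 0.05 s, during which the arm holds its last target. There are 200 camera calls.

TASK

Move the hose nozzle from the blue air outlet to the green one: push the blue release ring in to free the nozzle, draw it out, and push it straight into the green outlet until it locks fully home and stays in by itself. Work gently, never forcing or wrenching the outlets, and leave everything else where it stands.

Things in the scene. Friction and masses are not known exactly. Their poses are not given: they have to be found in the camera images.
- nozzle: Straight plug-in hose nozzle, steel and brass, 95 mm long, 70-120 g; starts upright (some slack), locked in the blue outlet. Origin: centre of its tip (lower end), z up to the hose barbs. From the tip: nose 16 mm wide, tapered to 7.6 over the lowest 6.5 mm; groove 9 mm wide at 10-15.7 mm; 16 mm stem to 62 mm; brass grip 20 mm wide at 62-86 mm; barbs 15 mm wide to 95 mm.
- nozzle_grip (a point): Middle of the nozzle's knurled brass grip (20 mm across, 24 mm long), on its axis, 74 mm above its tip; axes as the nozzle's. The nozzle's top, 21 mm above this point, stands 45 mm above the blue ring's top while locked there, and up to 58 mm above it when freed.
- outlet_blue: Steel quick-release air socket with the blue ring, facing straight up. Origin: centre of its foot on the manifold's top, 40 mm above the bench; z up the bore. A latch holds the nozzle by its groove, tip 12 mm above this origin; pulling does not free it. With the ring in by 5 mm or more it opens and a valve spring (2-5 N) lifts the nozzle 11 mm; it then stays loose, also with the ring up.
- blue_mouth (a point): Centre of the blue outlet's bore mouth, 46 mm above its origin, 86 mm above the bench, inside the ring; z up. The ring's flat top, when up, lies 16 mm above this point. The nozzle can be drawn out clear when its tip is above the ring's top.
- ring_blue (a joint): Release ring of the blue outlet: 46 mm outside, 24 mm inside diameter, 12 mm tall, flat on top, with room for a fingertip on each side of the nozzle. 0 = up, 0.009 m = fully pushed in (down). Springs back; takes 3 N to start, 5 N at 6 mm, 6 N at the bottom. More than 25 N on a ring, or 20 N between the nozzle and an outlet, does damage.
- outlet_green: Works like the blue outlet, ring green, empty at the start; origin, axes and outside likewise, but of another make: its hidden latch sits up to 7.5 mm higher or lower: locked, the nozzle's tip ends 4.5-19.5 mm above this origin. No reading shows it: it must be felt. A hard stop lies only 1.7 mm beyond it. Let go unlocked, the nozzle is pushed up to 23 mm or more.
- green_mouth (a point): Centre of the green outlet's bore mouth, 46 mm above its origin: 17.2 mm wide, chamfered, inside the ring, whose top is 16 mm higher; z up. Going in, the nose meets the sprung valve 23 mm below this point and the latch somewhere 14-30 mm below it: resistance climbs to 5-9 N while the ring dips, eases, and about 12 mm after meeting the latch it snaps in and the ring comes up.
- ring_green (a joint): Release ring of the green outlet, made like the blue one. 0 = up. It dips by itself to 0.002-0.003 m while the nozzle's nose forces the latch aside and jumps back to 0 when the latch snaps into the groove; while the ring is held down the latch cannot lock.
- outlet_grey: Third outlet, grey ring, same size, blanked off with a short black plug (top 76 mm above its origin); to be left alone. Origin and axes as the others. The three outlets stand in a row, 105 mm apart, in any order.
- manifold: Fixed air manifold: aluminium bar 36 mm deep, 320 mm long, top 40 mm above the bench, carrying the three outlets. Origin: centre of its underside on the bench; y along the bar. A valve and copper pipe at its +y end reach 230 mm from the centre; a round gauge looks to -x.
- reagent_bottle: Bystander: white reagent bottle with red cap, 64 mm across, 130 mm tall, loose. Origin: centre of its base.
- amber_jar: Bystander: amber glass jar with black cap, 60 mm across, 85 mm tall, loose. Origin: centre of its base.
- slide_box: Bystander: yellow microscope-slide box 75 x 110 x 34 mm, loose. Origin: centre of its underside.
Things that resemble listed ones, but are neither listed nor needed, are in the scene too. Of the things that look like the nozzle, the smaller one is meant.

How it is judged:
On the way, in this order (a step that is already met when the one before it is completed fails the run):
1. the blue release ring is pushed in (more than 3 mm) while the nozzle is in the blue outlet (value of joint ring_blue above 0.003 m and z of nozzle in the frame of outlet_blue below 0.045 m), for 0.05 s.
2. the nozzle is drawn wholly out of the blue outlet, held in the fingers (z of nozzle in the frame of outlet_blue above 0.066 m and contact force between the fingers and nozzle above 1 N), for 0.1 s.
At the end, for the whole second after the job is handed in: The nozzle stands locked in the green outlet, released and at rest: its tip is less than 21.2 mm above that outlet's origin and within 4 mm of its axis, upright with the outlet to 0.08 rad, and both release rings are back up (within 1.8 mm) (z of nozzle in the frame of outlet_green below 0.0212 m and horizontal distance between nozzle and outlet_green below 0.004 m and angle between the z axis of nozzle and the z axis of outlet_green, either way round below 0.08 rad and value of joint each of ring_green, ring_blue below 0.0018 m and linear speed of nozzle below 0.02 m/s); the robot touches nothing.
It fails at once if more than 20 N between the nozzle and the blue outlet (contact force between nozzle and outlet_blue above 20 N).
It fails at once if more than 20 N between the nozzle and the green outlet (contact force between nozzle and outlet_green above 20 N).
It fails at once if the robot presses the blue or the green outlet or its ring with more than 25 N (contact force between any of the fingers, the arm and outlet_blue above 25 N or contact force between any of the fingers, the arm and outlet_green above 25 N).
It fails at once if the robot or the nozzle strikes the blanked grey outlet or the manifold with more than 20 N (contact force between any of the arm, the fingers, nozzle and outlet_grey above 20 N or contact force between any of the arm, the fingers and manifold above 20 N).
It fails at once if a bystander is moved more than 20 mm (distance of any of reagent_bottle, amber_jar, slide_box from where it was at the start of the episode above 0.02 m).
It also fails if it takes over 54 s, if anything falls off the work surface, if the arm or the gripper's body presses on something with over 40 N, if the wrist force passes 120 N, or if a joint passes its speed limit or range.

## Working session

There is one attempt and no reset: what is moved stays moved. The work goes in short steps, Python scripts to look and compute and a tool call to move; the robot and the scene stay as the last step left them, time stands still between calls to the robot, and variables do not carry over. Pictures are saved under pics/ and viewed, at most 10 in all, crops included, and the job is handed in when it is done.

Besides the shell and the picture viewer there is one more tool, called after ">>>" as name(argument=value, ...) on one line, values as JSON. apply_moves: Moves the arm, as the interface text tells. Its arguments: {"type":"object","properties":{"steps":{"type":"array","items":{"type":"number"}},"jaw":{"type":"number"},"newtons":{"type":"number"}},"required":["steps"]}

```bash
ls; mkdir -p pics; cat > h.py <<'E'
from rig import *
import numpy as np, cv2
def ray(c,u,v):
    R=np.array(c["rotation"]); R=R if R.shape==(3,3) else None
    d=R@np.array([(u-c["cx"])/c["fx"],-(v-c["cy"])/c["fy"],-1.0]); return np.array(c["xyz"]),d/np.linalg.norm(d)
def onz(c,u,v,z):
    o,d=ray(c,u,v); return o+d*(z-o[2])/d[2]
def proj(c,p):
    q=np.array(c["rotation"]).T@(np.array(p)-np.array(c["xyz"])); return c["cx"]+c["fx"]*q[0]/-q[2], c["cy"]+c["fy"]*-q[1]/-q[2]
E
python3 - <<'E'
from h import *
for n in ("scene","side","wrist"):
    c=calibration(n); print(n,{k:np.round(v,4).tolist() if k!='dist' else v for k,v in c.items()})
    cv2.imwrite(f"pics/{n}0.png",get_image(n)[:,:,::-1])
print(get_state())
E
```

```text
pics
scene {'fx': 410.5462, 'fy': 410.5462, 'cx': 274.8827, 'cy': 213.5038, 'xyz': [1.2215, -0.111, 1.0296], 'rotation': [0.7423, 0.2149, 0.1783, 0.6092]}
side {'fx': 536.5256, 'fy': 536.5256, 'cx': 280.6694, 'cy': 207.8924, 'xyz': [-0.0404, -0.6773, 0.867], 'rotation': [0.8297, 0.3998, -0.1599, -0.3553]}
wrist {'fx': 370.6252, 'fy': 370.6252, 'cx': 275.5507, 'cy': 214.1568, 'xyz': [0.5756, 0.0798, 0.3727], 'rotation': [0.9873, -0.1588, 0.0008, 0.0003]}
{'clock': 0.15, 'qpos': array([-1.21008696e-01,  2.76489629e-01,  1.50582721e+00,  2.30002342e-05,
        1.36071237e+00, -1.21026920e-01]), 'qd': array([ 1.33237960e-04, -3.78315318e-03, -3.81638709e-03, -2.16054464e-03,
        4.27133941e-04,  5.26256052e-05]), 'effort': array([ 9.65923646e-04, -4.17143512e+01, -2.46032345e+01, -1.26433165e-04,
        7.58384820e-03, -3.43765259e-05]), 'position': array([5.74613494e-01, 4.48704246e-05, 2.30621696e-01]), 'ee_rot': array([-5.72435430e-04,  7.07101857e-01,  7.07111340e-01, -4.34017797e-04]), 'contact_force': array([ 0.09690233,  0.31866259, -0.35867178]), 'moment': array([-0.03773886,  0.03290924, -0.04602597]), 'gripper_force': 0.0, 'width': 0.08553778328727596}
```

View pics/scene0.png

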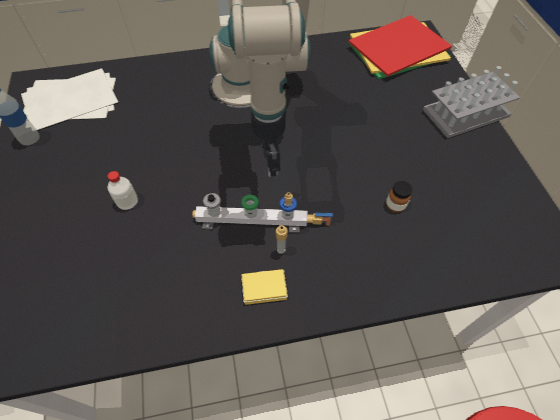

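View pics/side0.png

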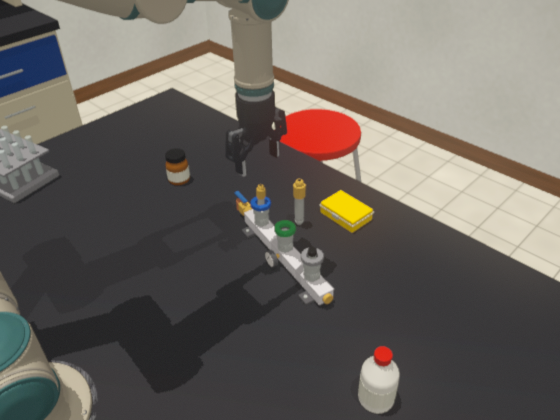

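View pics/wrist0.png

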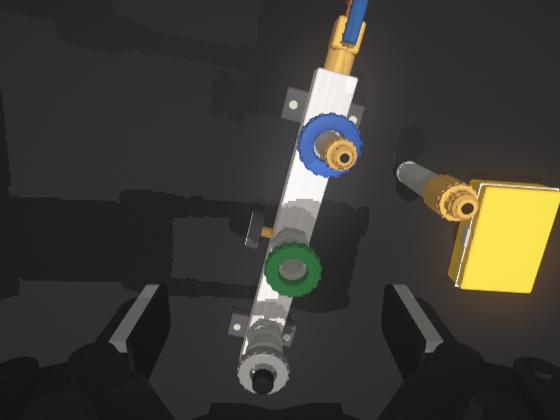

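The wrist view shows the blue ring at about (330,145) with the nozzle top at (344,157). Green is at (293,269) and grey at (263,372). The larger decoy stands at about (460,205), off the bar. I'll measure the ring outlines next.

```bash
sed -i '1a from scipy.spatial.transform import Rotation as Rt' h.py
python3 - <<'E'
s=open('h.py').read()
s=s.replace('R=np.array(c["rotation"]); R=R if R.shape==(3,3) else None','R=rot(c)').replace('np.array(c["rotation"]).T','rot(c).T')
s=s.replace('def ray','def rot(c): w,x,y,z=c["rotation"]; return Rt.from_quat([x,y,z,w]).as_matrix()\ndef ray',1)
s+='''
HSV={"blue":((105,130,40),(125,255,255)),"green":((55,100,30),(90,255,255)),"brass":((10,110,60),(24,255,255))}
def blobs(im,col):
    m=cv2.inRange(cv2.cvtColor(im,cv2.COLOR_RGB2HSV),*HSV[col])
    return sorted(cv2.findContours(m,0,2)[0],key=cv2.contourArea)[::-1]
'''
open('h.py','w').write(s)
E
python3 - <<'E'
from h import *
for n in ("wrist","scene","side"):
    c=calibration(n); im=cv2.imread(f"pics/{n}0.png")[:,:,::-1].copy()
    for col in HSV:
        for b in blobs(im,col)[:3]:
            if len(b)<5: continue
            e=cv2.fitEllipse(cv2.convexHull(b)) if len(cv2.convexHull(b))>4 else None
            if e is None: continue
            print(n,col,cv2.contourArea(b),np.round(e[0],1),np.round(e[1],1),onz(c,*e[0],.100).round(4))
c=calibration("wrist")
print("noz top",onz(c,344,157,.147).round(4)); print("decoy top/base",onz(c,467,208,.15).round(4),onz(c,405,170,0).round(4))
print(onz(c,263,372,.116))
E
```

```text
wrist blue 1581.5 [329.3 144.8] [63.6 64.5] [0.6146 0.0431 0.1   ]
wrist blue 558.0 [355.9  16.6] [15.8 73.4] [0.6282 0.1269 0.1   ]
wrist green 2343.5 [292.7 269.2] [54.9 57.5] [ 0.5894 -0.0575  0.1   ]
wrist brass 3392.5 [489.6 222.7] [135.5 152.3] [ 0.7425 -0.0171  0.1   ]
wrist brass 1156.0 [344.5  43.1] [34.1 74.7] [0.6216 0.1109 0.1   ]
wrist brass 870.5 [338.6 152.6] [32.1 36.8] [0.6217 0.0374 0.1   ]
scene blue 561.0 [523.6  -2.1] [ 4.1 10.3] [-0.1676  1.1788  0.1   ]
scene blue 253.0 [ 12.7 116.2] [20.2 25. ] [ 0.1211 -0.7418  0.1   ]
scene blue 97.5 [287.9 203.3] [15.4 17.3] [0.6166 0.0421 0.1   ]
scene green 185.5 [249.7 202. ] [14.7 17.4] [ 0.5919 -0.0592  0.1   ]
scene green 40.5 [379.8  75.1] [ 6.1 11.8] [0.1635 0.4605 0.1   ]
scene green 25.0 [409.4  68.6] [ 2.5 31.6] [0.1514 0.5716 0.1   ]
scene brass 1155.0 [263.7 286.7] [46.6 52.6] [ 0.8416 -0.0659  0.1   ]
scene brass 188.5 [435.2  58.7] [ 9.7 48.2] [0.1193 0.6799 0.1   ]
scene brass 125.5 [281.  232.4] [12.3 15.3] [0.7022 0.0055 0.1   ]
side blue 2400.0 [23.8 66.7] [ 45.6 121.4] [0.5822 1.1782 0.1   ]
side blue 138.0 [260.2 202.8] [15.1 20.5] [0.6108 0.0405 0.1   ]
side blue 44.5 [240.1 196. ] [ 5.  14.6] [0.5965 0.0933 0.1   ]
side green 467.0 [ 25.2 403.7] [40.6 58.5] [ 0.0015 -0.0534  0.1   ]
side green 258.5 [284.7 228. ] [16.6 21.1] [ 0.5857 -0.0619  0.1   ]
side green 197.5 [ 15.4 331.9] [18.  26.4] [0.0541 0.0954 0.1   ]
side brass 3660.0 [500.3 164. ] [ 15.5 583.1] [ 1.1269 -0.2879  0.1   ]
side brass 1719.5 [153.8  75.2] [ 51.3 164. ] [0.8441 0.7854 0.1   ]
side brass 396.5 [346.4 210.5] [38.6 55. ] [ 0.7235 -0.1222  0.1   ]
noz top [0.6172 0.042  0.147 ]
decoy top/base [0.6959 0.0104 0.15  ] [0.7071 0.0042 0.    ]
[ 0.56475704 -0.14621431  0.116     ]
```

>>> apply_moves(steps=[2,2.1,-1,-7,4.0,4.2,-2.5,-14,4.0,4.2,-2.5,-14,4.0,4.2,-2.5,-14,4.0,4.2,-2.5,-14], jaw=165, newtons=20)

```text
clock: 0.57
position: [0.6145, 0.0418, 0.2059]
ee_rot: [-0.0, 0.788, 0.616, -0.001]
contact_force: [-0.2, 0.6, 0.6]
width: 0.0303
gripper_force: 0.0
```

```bash
python3 - <<'E'
from h import *
s=get_state(); print(s["clock"],s["position"],s["width"],s["qd"].round(3),s["contact_force"])
c=calibration("wrist"); print(c); im=get_image("wrist"); cv2.imwrite("pics/w1.png",im[:,:,::-1])
for col in HSV:
    for b in blobs(im,col)[:3]:
        h=cv2.convexHull(b)
        if len(h)<5: continue
        e=cv2.fitEllipse(h); print(col,cv2.contourArea(b),np.round(e[0],1),np.round(e[1],1),onz(c,*e[0],.100).round(4))
print(proj(c,s["position"]))
E
```

```text
0.5667 [0.61453531 0.04180629 0.20591097] 0.03031416911587991 [-0.012 -0.019 -0.001 -0.001 -0.     0.006] [-0.19227699  0.58187761  0.60303364]
{'fx': 370.62516581729136, 'fy': 370.62516581729136, 'cx': 275.55069992982766, 'cy': 214.15676719910877, 'xyz': array([0.63494951, 0.1193516 , 0.34802244]), 'rotation': array([ 0.9799936 , -0.15813388,  0.01989547, -0.11920731])}
blue 1680.5 [274.1 209.1] [63.2 67. ] [0.6148 0.0435 0.1   ]
blue 993.5 [274.6  56. ] [17.4 95. ] [0.639  0.1397 0.1   ]
green 2495.5 [273.9 333.6] [55.2 60.6] [ 0.5898 -0.0565  0.1   ]
brass 9428.5 [499.6 240.9] [114.9 140.7] [ 0.767  -0.0189  0.1   ]
brass 2078.5 [414.2 233.6] [45.6 61.4] [0.7079 0.0015 0.1   ]
brass 1175.0 [385.1 134.9] [102.7 174. ] [0.6981 0.0757 0.1   ]
(np.float64(273.17116567838), np.float64(286.799157444193))
```

View pics/w1.png

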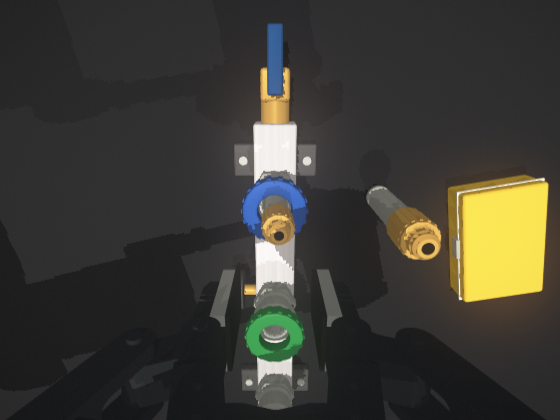

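The blue ring sits at (274,209) and the green one at (274,334), so the tool is square to the bar. The nozzle top, at about (279,237), needs a quick check before I go down.

```bash
python3 - <<'E'
from h import *
c=calibration("wrist");s=get_state()
a=Rt.from_euler('z',-14,degrees=True).as_matrix()
for u,v,z in((279,237,.147),(274.1,209.1,.1),(279,222,.126)):
    p=onz(c,u,v,z); print(p.round(4),"tool-frame offset (close,along bar)",(a.T@(p-s["position"]))[:2].round(4))
im=cv2.imread("pics/w1.png")[170:270,220:330]; cv2.imwrite("pics/w1c.png",cv2.resize(im,None,fx=6,fy=6))
E
```

```text
[0.6174 0.0401 0.147 ] tool-frame offset (close,along bar) [ 0.0031 -0.0007]
[0.6149 0.043  0.1   ] tool-frame offset (close,along bar) [-0.      0.0016]
[0.618  0.0419 0.126 ] tool-frame offset (close,along bar) [0.0032 0.0012]
```

View pics/w1c.png

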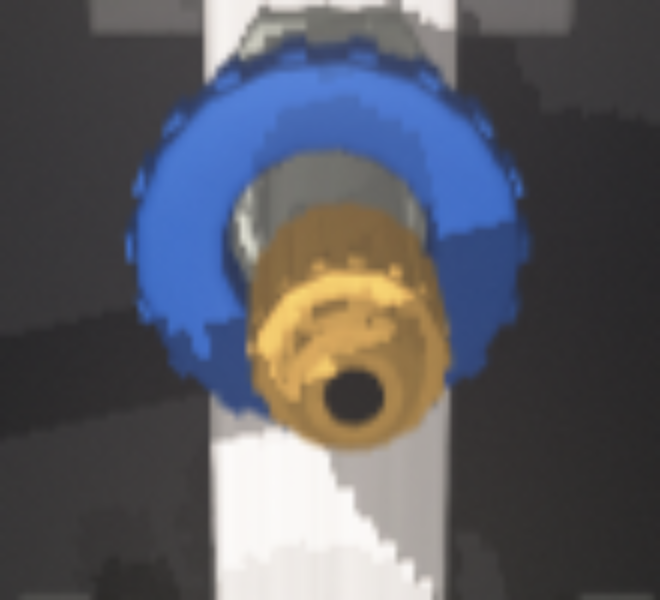

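The nozzle leans about 3 mm right at its top, which is slack. That leaves room between fingers open 33 mm, so I'm going down.

>>> apply_moves(steps=[0.1,0.1,-3,0,0.1,0.1,-5.5,0,0.1,0.1,-7.5,0,0.1,0.1,-8.8,0,0.1,0.1,-9.2,0,0.1,0.1,-9.2,0,0.1,0.1,-9.2,0], jaw=157)

```text
clock: 1.2
position: [0.6165, 0.0425, 0.1155]
ee_rot: [0.001, 0.788, 0.616, 0.001]
contact_force: [0.1, 0.3, 1.1]
width: 0.0329
gripper_force: 0.0
```

>>> apply_moves(steps=[0,0,-0.4,0,0,0,-0.8,0,0,0,-1.1,0,0,0,-1.4,0,0,0,-1.4,0])

```text
clock: 1.62
position: [0.6162, 0.043, 0.1002]
ee_rot: [0.0, 0.788, 0.616, 0.0]
contact_force: [0.4, -0.1, 2.8]
width: 0.0328
gripper_force: 1.1
```

>>> apply_moves(steps=[0,0,-0.2,0,0,0,-0.4,0,0,0,-0.4,0,0,0,-0.4,0])

```text
clock: 1.95
position: [0.6162, 0.043, 0.0966]
ee_rot: [0.0, 0.788, 0.616, 0.0]
contact_force: [-0.5, -0.0, 4.3]
width: 0.0325
gripper_force: 2.1
```

>>> apply_moves(steps=[0,0,-0.2,0,0,0,-0.35,0,0,0,-0.35,0,0,0,-0.35,0])

```text
clock: 2.28
position: [0.6162, 0.043, 0.093]
ee_rot: [0.0, 0.788, 0.616, 0.0]
contact_force: [-0.9, -0.7, 4.2]
width: 0.033
gripper_force: 2.7
```

```bash
python3 - <<'E'
from h import *
s=get_state(); print(s["contact_force"],s["moment"],s["position"])
cv2.imwrite("pics/s2.png",cv2.resize(get_image("side")[120:270,200:360],None,fx=4,fy=4)[:,:,::-1])
E
```

```text
[-0.92318557 -0.71222061  4.1812079 ] [ 0.04442023  0.15898719 -0.02268204] [0.61621258 0.04299068 0.09298496]
```

View pics/s2.png

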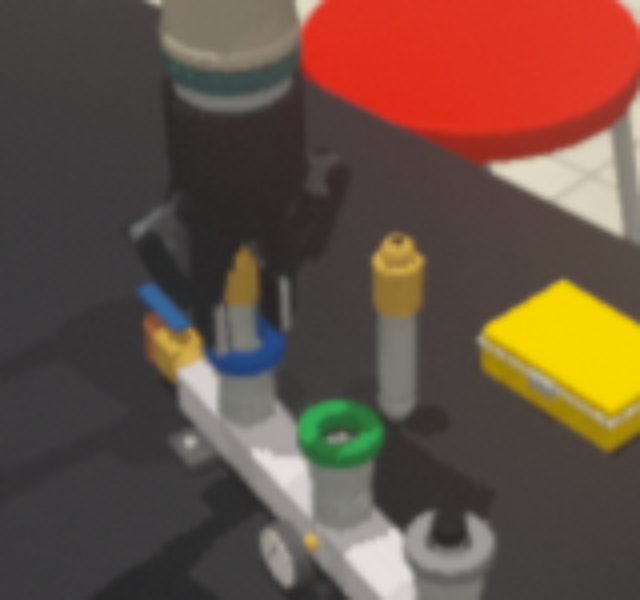

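The nozzle has lifted: the stem shows above the blue ring at (240,320). I'll rise to grip height, then close.

>>> apply_moves(steps=[-0.1,0.05,1.2,0,-0.1,0.05,2.4,0,-0.1,0.05,2.4,0,-0.1,0.05,2.4,0])

```text
clock: 2.67
position: [0.6152, 0.0435, 0.1166]
ee_rot: [0.0, 0.788, 0.616, 0.0]
contact_force: [1.1, -0.6, 0.3]
width: 0.033
gripper_force: 0.0
```

>>> apply_moves(steps=[0,0,0,0,0,0,0,0,0,0,0,0,0,0,0,0,0,0,0,0], jaw=215, newtons=25)

```text
clock: 3.08
position: [0.6144, 0.0435, 0.116]
ee_rot: [-0.001, 0.788, 0.616, -0.001]
contact_force: [-0.8, 0.7, -1.5]
width: 0.0192
gripper_force: 24.4
```

>>> apply_moves(steps=[0,0,0,0,0,0,0.5,0,0,0,1.5,0,0,0,3,0,0,0,4.5,0,0,0,5.7,0,0,0,5.7,0,0,0,5.7,0], jaw=255, newtons=60)

```text
clock: 3.75
position: [0.6159, 0.0434, 0.1753]
ee_rot: [0.001, 0.788, 0.616, 0.001]
contact_force: [-0.4, -0.6, -1.6]
width: 0.0185
gripper_force: 58.6
```

```bash
python3 - <<'E'
from h import *
s=get_state(); print(s["contact_force"],s["moment"],s["position"],s["width"])
c=calibration("wrist"); im=get_image("wrist"); cv2.imwrite("pics/w3.png",im[:,:,::-1])
cv2.imwrite("pics/s3.png",cv2.resize(get_image("side")[100:270,200:360],None,fx=4,fy=3.5)[:,:,::-1])
for col in ("blue","green"):
    for b in blobs(im,col)[:2]:
        h=cv2.convexHull(b)
        if len(h)<5: continue
        e=cv2.fitEllipse(h); print(col,cv2.contourArea(b),np.round(e[0],1),np.round(e[1],1),onz(c,*e[0],.100).round(4))
E
python3 -c "
import cv2,numpy as np
a=cv2.imread('pics/w3.png');b=cv2.imread('pics/s3.png')
b=cv2.resize(b,(400,420));a=a[:, 80:480];cv2.imwrite('pics/c3.png',np.hstack([a,b]))"
```

```text
[-0.35939216 -0.64445088 -1.59673714] [ 0.02067972 -0.02020896  0.00019628] [0.615854   0.04342628 0.17526236] 0.018524356802777076
blue 2411.5 [271.7 226.5] [70.6 75.9] [0.6148 0.0438 0.1   ]
blue 1244.0 [271.6  49.7] [ 17.6 143.7] [0.6396 0.1422 0.1   ]
green 1328.0 [273.1 366.2] [51.5 64.5] [ 0.5898 -0.0595  0.1   ]
```

View pics/c3.png

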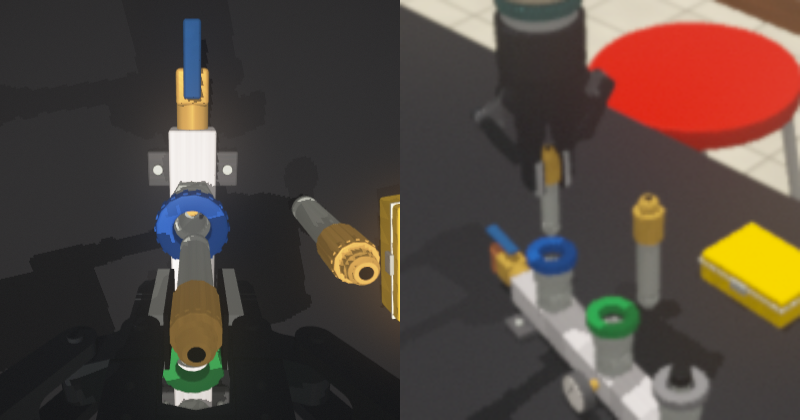

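The nozzle is out and held, looking upright, with its tip over the blue ring near (275,228). I'm moving 105 mm along the bar to the green outlet and checking its alignment there.

>>> apply_moves(steps=[-0.85,-3.4,0,0,-1.7,-6.8,0,0,-2.35,-9.4,0,0,-2.6,-10.2,0,0,-2.6,-10.2,0,0,-2.6,-10.2,0,0])

```text
clock: 4.35
position: [0.5888, -0.0582, 0.1732]
ee_rot: [-0.001, 0.788, 0.615, 0.0]
contact_force: [1.1, -0.5, -0.7]
width: 0.0185
gripper_force: 58.6
```

```bash
python3 - <<'E'
from h import *
s=get_state(); p=s["position"]; print(s["clock"],s["contact_force"],p,s["width"])
c=calibration("wrist"); im=get_image("wrist")
cv2.imwrite("pics/w4.png",cv2.resize(im[170:370,180:370],None,fx=3,fy=3)[:,:,::-1])
for b in blobs(im,"green")[:1]:
    e=cv2.fitEllipse(cv2.convexHull(b)); print(np.round(e[0],1),np.round(e[1],1),[onz(c,*e[0],z).round(4) for z in (.096,.1,.102)])
for z in (.102,.12,.13,.182,.206,.215): print(z,np.round(proj(c,[p[0],p[1],z]),1))
cs=calibration("side"); ims=get_image("side")
cv2.imwrite("pics/s4.png",cv2.resize(ims[160:260,240:340],None,fx=5.7,fy=6)[:,:,::-1])
for z in (.102,.12,.182,.206): print("side",z,np.round(proj(cs,[p[0],p[1],z]),1))
E
python3 -c "
import cv2,numpy as np
a=cv2.imread('pics/w4.png');b=cv2.imread('pics/s4.png')
a=cv2.resize(a,(400,420));b=cv2.resize(b,(400,420));cv2.imwrite('pics/c4.png',np.hstack([a,b]))"
```

```text
4.35 [ 1.12392284 -0.46892948 -0.65248124] [ 0.58880262 -0.0581749   0.17318125] 0.01850900390659498
[275.  227.5] [72.  76.4] [array([ 0.5891, -0.0595,  0.096 ]), array([ 0.5895, -0.0581,  0.1   ]), array([ 0.5897, -0.0574,  0.102 ])]
0.102 [274. 229.]
0.12 [273.8 240.1]
0.13 [273.7 247.1]
0.182 [273.  297.5]
0.206 [272.4 333.8]
0.215 [272.2 350.9]
side 0.102 [284.5 225.8]
side 0.12 [284.4 219.5]
side 0.182 [283.9 196.8]
side 0.206 [283.8 187.5]
```

View pics/c4.png

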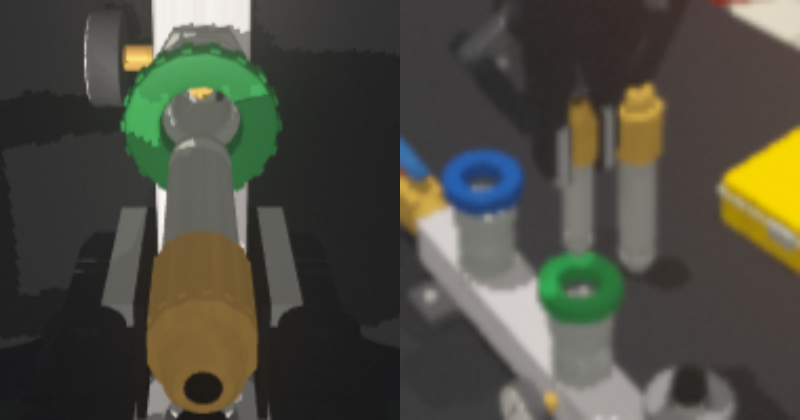

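Nozzle tip and green ring centre agree within about 1 mm in both views: wrist 276 against 275, side 284.5 against 285.3. Going down, watching the forces.

>>> apply_moves(steps=[0,0,-1.2,0,0,0,-2.4,0,0,0,-3,0,0,0,-3,0])

```text
clock: 4.78
position: [0.5881, -0.057, 0.1421]
ee_rot: [-0.001, 0.788, 0.616, -0.001]
contact_force: [0.2, -0.1, -2.3]
width: 0.0183
gripper_force: 58.6
```

>>> apply_moves(steps=[0,0,-0.25,0,0,0,-0.5,0,0,0,-0.75,0,0,0,-1,0,0,0,-1,0])

```text
clock: 5.2
position: [0.5888, -0.0584, 0.1335]
ee_rot: [-0.0, 0.788, 0.616, -0.0]
contact_force: [-0.0, -0.2, -1.3]
width: 0.0184
gripper_force: 58.6
```

>>> apply_moves(steps=[0,0,-0.2,0,0,0,-0.4,0,0,0,-0.6,0,0,0,-0.6,0])

```text
clock: 5.53
position: [0.5887, -0.0585, 0.1274]
ee_rot: [-0.0, 0.788, 0.616, -0.0]
contact_force: [1.0, -0.1, -1.1]
width: 0.0183
gripper_force: 58.6
```

>>> apply_moves(steps=[0,0,-0.15,0,0,0,-0.3,0,0,0,-0.3,0])

```text
clock: 5.78
position: [0.5889, -0.0585, 0.1245]
ee_rot: [-0.0, 0.788, 0.616, -0.0]
contact_force: [-0.1, 0.7, -1.1]
width: 0.0179
gripper_force: 58.6
```

>>> apply_moves(steps=[0,0,-0.15,0,0,0,-0.3,0,0,0,-0.3,0])

```text
clock: 6.03
position: [0.5888, -0.0585, 0.1215]
ee_rot: [-0.0, 0.788, 0.616, -0.0]
contact_force: [0.2, 0.2, -1.0]
width: 0.0185
gripper_force: 58.6
```

No resistance yet. If the latch is deep, my fingertips could press the ring, so I'll regrip 8 mm higher while the nozzle is loose in the bore.

>>> apply_moves(steps=[0,0,-0.1,0,0,0,-0.2,0,0,0,-0.2,0])

```text
clock: 6.28
position: [0.5889, -0.0585, 0.1196]
ee_rot: [-0.0, 0.788, 0.616, -0.0]
contact_force: [-0.5, -0.5, -0.4]
width: 0.0183
gripper_force: 58.6
```

>>> apply_moves(steps=[0,0,0,0,0,0,0,0,0,0,0,0,0,0,0.4,0,0,0,0.8,0,0,0,0.8,0], jaw=180, newtons=20)

```text
clock: 6.78
position: [0.5898, -0.0587, 0.1291]
ee_rot: [0.001, 0.788, 0.616, 0.001]
contact_force: [0.4, -0.2, -0.1]
width: 0.0249
gripper_force: 0.0
```

>>> apply_moves(steps=[0,0,0,0,0,0,0,0,0,0,0,0,0,0,0,0], jaw=255, newtons=60)

```text
clock: 7.12
position: [0.5894, -0.0586, 0.128]
ee_rot: [0.0, 0.788, 0.616, 0.0]
contact_force: [1.5, -0.4, 0.6]
width: 0.0177
gripper_force: 58.5
```

```bash
python3 - <<'E'
from h import *
s=get_state(); p=s["position"]; print(s["clock"],s["contact_force"],s["moment"],p,s["width"])
c=calibration("wrist"); im=get_image("wrist")
a=cv2.resize(im[170:420,180:370],(400,526)); cv2.imwrite("pics/w5.png",a[:,:,::-1])
E
```

```text
7.1167 [ 1.50776779 -0.36669923  0.55072432] [-0.07002071 -0.16871478  0.07329907] [ 0.58943318 -0.05860232  0.12802871] 0.01770744400569306
```

View pics/w5.png

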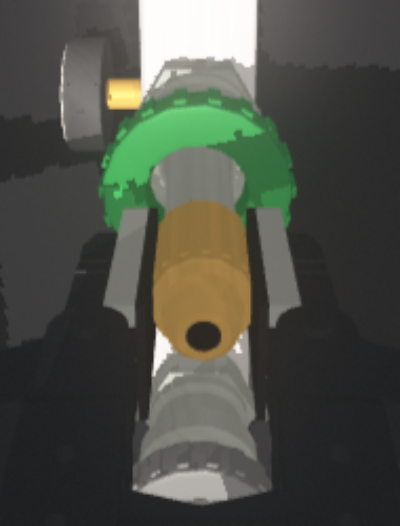

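The nozzle is held upright in the green bore. Pressing in with small steps.

>>> apply_moves(steps=[0,0,-0.1,0,0,0,-0.2,0,0,0,-0.2,0])

```text
clock: 7.42
position: [0.5891, -0.0585, 0.1258]
ee_rot: [0.0, 0.788, 0.616, 0.0]
contact_force: [0.9, 0.1, 1.7]
width: 0.0176
gripper_force: 58.5
```

>>> apply_moves(steps=[0,0,-0.1,0,0,0,-0.2,0,0,0,-0.2,0])

```text
clock: 7.67
position: [0.5887, -0.0584, 0.1239]
ee_rot: [-0.0, 0.788, 0.616, -0.0]
contact_force: [-0.1, -1.0, 4.2]
width: 0.0179
gripper_force: 58.8
```

>>> apply_moves(steps=[0,0,-0.1,0,0,0,-0.15,0,0,0,-0.15,0])

```text
clock: 7.92
position: [0.5888, -0.0584, 0.1227]
ee_rot: [-0.0, 0.788, 0.616, -0.0]
contact_force: [-1.5, -0.4, 5.6]
width: 0.0182
gripper_force: 59.1
```

>>> apply_moves(steps=[0,0,-0.1,0,0,0,-0.15,0,0,0,-0.15,0])

```text
clock: 8.17
position: [0.5887, -0.0584, 0.1209]
ee_rot: [-0.0, 0.788, 0.616, -0.0]
contact_force: [-0.3, 0.4, 4.0]
width: 0.0178
gripper_force: 58.8
```

>>> apply_moves(steps=[0,0,-0.1,0,0,0,-0.15,0,0,0,-0.15,0])

```text
clock: 8.42
position: [0.5888, -0.0584, 0.1193]
ee_rot: [-0.0, 0.788, 0.616, -0.0]
contact_force: [-1.3, 0.4, 5.0]
width: 0.0176
gripper_force: 58.9
```

>>> apply_moves(steps=[0,0,-0.1,0,0,0,-0.15,0,0,0,-0.15,0])

```text
clock: 8.67
position: [0.5888, -0.0584, 0.1178]
ee_rot: [-0.0, 0.788, 0.616, -0.0]
contact_force: [-0.0, 0.7, 5.4]
width: 0.0176
gripper_force: 58.9
```

>>> apply_moves(steps=[0,0,-0.1,0,0,0,-0.1,0,0,0,-0.1,0])

```text
clock: 8.92
position: [0.5888, -0.0584, 0.1168]
ee_rot: [-0.0, 0.788, 0.616, -0.0]
contact_force: [-0.5, 0.9, 4.5]
width: 0.0175
gripper_force: 58.9
```

```bash
cat > g.py <<'E'
from h import *
def g(im):
    b=blobs(im[150:300,240:340].copy(),"green")[0]; x,y,w,h=cv2.boundingRect(b)
    m=cv2.inRange(cv2.cvtColor(im,cv2.COLOR_RGB2HSV),*HSV["green"])[200:260,250:320]
    # lower outline rows at each column, mean
    rows=[np.nonzero(m[:,k])[0].max()+200 for k in range(27,43) if m[:,k].any()]
    return cv2.contourArea(b),y+h+150,np.mean(rows).round(2)
if __name__=="__main__":
    print("ref",g(cv2.imread("pics/side0.png")[:,:,::-1].copy()),"now",g(get_image("side")), get_state()["contact_force"])
E
python3 g.py
```

```text
ref (258.5, 237, np.float64(235.12)) now (149.0, 238, np.float64(235.81)) [-1.26830171  0.71941458  4.9008353 ]
```

>>> apply_moves(steps=[0,0,-0.1,0,0,0,-0.1,0,0,0,-0.1,0])

```text
clock: 9.22
position: [0.5888, -0.0584, 0.1158]
ee_rot: [-0.0, 0.788, 0.616, -0.0]
contact_force: [-1.6, 0.0, 5.2]
width: 0.0177
gripper_force: 59.0
```

```bash
python3 g.py
```

```text
ref (258.5, 237, np.float64(235.12)) now (147.0, 238, np.float64(235.69)) [-0.99482272  0.222771    4.49489203]
```

>>> apply_moves(steps=[0,0,-0.1,0,0,0,-0.1,0,0,0,-0.1,0])

```text
clock: 9.52
position: [0.5889, -0.0585, 0.1147]
ee_rot: [-0.0, 0.788, 0.616, -0.0]
contact_force: [-1.5, 0.4, 4.2]
width: 0.0177
gripper_force: 58.9
```

```bash
python3 g.py
```

```text
ref (258.5, 237, np.float64(235.12)) now (146.0, 237, np.float64(235.12)) [-0.23608394 -0.24171813  3.11149547]
```

>>> apply_moves(steps=[0,0,-0.1,0,0,0,-0.1,0,0,0,-0.1,0])

```text
clock: 9.82
position: [0.5889, -0.0585, 0.1138]
ee_rot: [-0.0, 0.788, 0.616, -0.0]
contact_force: [-1.3, 0.5, 4.4]
width: 0.0179
gripper_force: 58.9
```

```bash
python3 g.py
```

```text
ref (258.5, 237, np.float64(235.12)) now (143.5, 237, np.float64(235.12)) [-1.16418371  0.40793561  4.6953468 ]
```

The ring is back up, having jumped at z = 0.1147 as the force eased, so it looks latched. I'll test with a gentle upward pull.

>>> apply_moves(steps=[0,0,0.1,0,0,0,0.15,0,0,0,0.15,0])

```text
clock: 10.12
position: [0.5889, -0.0585, 0.1148]
ee_rot: [-0.0, 0.788, 0.616, -0.0]
contact_force: [-0.8, 0.1, 1.1]
width: 0.0179
gripper_force: 58.6
```

>>> apply_moves(steps=[0,0,0.1,0,0,0,0.1,0,0,0,0.1,0])

```text
clock: 10.37
position: [0.5888, -0.0585, 0.1152]
ee_rot: [-0.0, 0.788, 0.616, -0.0]
contact_force: [0.7, -0.1, -6.0]
width: 0.018
gripper_force: 58.9
```

The pull met -6 N of hold, so it is locked. Now I'll ease off, release and retreat.

>>> apply_moves(steps=[0,0,-0.1,0,0,0,-0.1,0])

```text
clock: 10.53
position: [0.5889, -0.0585, 0.1151]
ee_rot: [-0.0, 0.788, 0.616, -0.0]
contact_force: [0.1, 0.7, -4.3]
width: 0.0178
gripper_force: 59.4
```

>>> apply_moves(steps=[0,0,0,0,0,0,0,0,0,0,0,0,0,0,0,0], jaw=150, newtons=20)

```text
clock: 10.87
position: [0.5894, -0.0586, 0.1159]
ee_rot: [0.0, 0.788, 0.616, 0.0]
contact_force: [-0.5, 0.0, 0.1]
width: 0.0349
gripper_force: 0.0
```

>>> apply_moves(steps=[0,0,1,0,0,0,3,0,0,0,6,0,0,0,9,0,0,0,9,0,0,0,9,0])

```text
clock: 11.37
position: [0.5905, -0.0588, 0.2085]
ee_rot: [0.002, 0.788, 0.616, 0.002]
contact_force: [-0.6, -0.5, -0.2]
width: 0.0349
gripper_force: 0.0
```

```bash
python3 g.py; python3 - <<'E'
from h import *
s=get_state(); c=calibration("side"); im=get_image("side"); cv2.imwrite("pics/s6.png",cv2.resize(im[150:270,220:340],None,fx=4.5,fy=4.5)[:,:,::-1])
print(s["position"],s["width"],[np.round(proj(c,[.5892,-.0583,z]),1) for z in (.102,.147)])
E
```

```text
ref (258.5, 237, np.float64(235.12)) now (160.5, 237, np.float64(235.12)) [-0.31567273 -0.08729067  0.39687315]
[ 0.58926713 -0.05857658  0.20662322] 0.035437809975451824 [array([284.6, 225.7]), array([284.3, 209.7])]
```

View pics/s6.png

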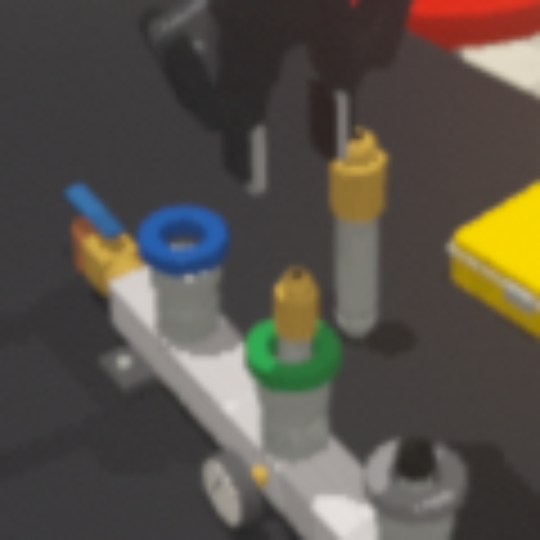

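The nozzle stands alone in the green outlet. Its top, at crop (295,270), is about row 210, which matches a locked height. Both rings are up and the fingers are clear.

```bash
python3 -c "
from rig import *
print(sign_off())"
```

```text
the job is handed in; nothing more can be done
None
```

I moved the nozzle from the blue outlet to the green one and handed the job in: it held against a 6 N pull and stood by itself when released, with both rings up and the arm clear (about 11 s of the 54 s used).

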